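# Load the turned shaft into the inspection lane

## Robot

A 6-joint arm with a two-finger parallel gripper is mounted at the origin on the work surface. World frame = base frame: x ahead of the robot, y to its left, z up, the work surface at z = 0. Lengths are in mm, angles in rad, forces in N, time in s.
With the tool pointing down it reaches from about 225 to 875 mm from the base axis. Payload 3.4 kg.
Tool frame: the origin (TCP) lies midway between the tips of the shut fingers; the grasp point (between the pads) lies 19 mm behind it (r.grip_point_offset is the distance from the TCP to the grasp point, in mm); z points along the fingers, y is the line along which they close (so a half turn about z gives the same grasp; the last joint's range is limited). The gripper opens to 85 mm and grips with 20 to 120 N. Pads are 22 mm wide; open, the fingers measure 114 mm over their backs; the gripper's body (76 mm by 85 mm) begins 54 mm behind the grasp point. The pads swing forward as they close: fully open they stand 13 mm farther back than shut.
Start: joints at [-1.266, 0.276, 1.505, -0, 1.361, -0.121], TCP at [237.507, -523.695, 199.928] pointing down, gripper open.
Joint ranges: [-2.89, 2.89], [-0.75, 2.08], [0.22, 2.7], [-1.18, 4.32], [0.11, 2.71], [-2.7, 2.7]. Speed limits (rad/s): [2.57, 2.57, 3.14, 3.14, 3.14, 3.14].

## Interface

Orientations are given as a unit quaternion [x, y, z, w].
In Python, from bench import get_state, optics, workorder, r gives the robot as it stands. The module is installed in compiled form; this text tells all that it offers.
- The arm moves only by the tool carry_out, never from a script. Its argument "steps" is a list of rows, each a list of 5 numbers: the shift along the tool's x, y, z in units of 25 mm (1.0 is 25 mm), then the turn about the tool's z in units of 6 degrees (1.0 is 6 degrees), then the finger opening in mm, from 0 to 85.4. A call has 1 to 12 rows; each row shifts and turns the commanded pose from where the row before left it, along the tool's axes as they then stand; what a row does not reach is not made up. A row lasts 1/8 s, in which the tool goes at most 62.5 mm and 10.7 degrees, less where a joint would pass 70% of its speed; a pose out of reach is approached as far as the arm can. A call is refused whole if a number of a shift passes 1 or a number of a turn 1, either way. A call with a gripper value outside its range is refused whole. The fingers move at their own pace and stop on an object; "newtons" is the grip in N (left out, the last holds). Time passes only in rows, so rows that do not move let the fingers close. It gives the time, the measured TCP pose, the force, the opening and the grip force at its end, in the units of the state.
- get_state(): the state, without advancing time (a new reading comes with each control period).
- optics.get_image(name): name is "scene" or "top" or "wrist"; returns the picture (420x560x3 uint8, red, green, blue); there is no depth.
- optics.camera_info(name): a dict with "intrinsics" (3x3 intrinsics, pixels), "R" (3x3) and "t" (3): a world point X has camera coordinates R X + t. Camera axes: x right, y down, z forward; pixel columns grow to the right and rows downward; lengths in mm; the calibration is good to about 2 mm. The wrist camera is an equidistant fisheye: a pixel r from the principal point sees the ray r / f radians off the axis. A picture is of the moment at which its call begins: read the wrist's pose just before it. camera_info takes no time and is no camera call; for the wrist camera it gives the pose at the moment of the call.
- workorder.job_done(): hands the job in; it is judged then, once.
The state is a dict: "t": time; "joints": joint angles; "qd": joint speeds; "tau": joint torques, N m; "position": TCP position; "ee_rot": TCP orientation; "ft_force": force on the tool from outside, world axes, zero at the start; "wrist_torque": the same for the moment, N m; "width": opening from 0.0 (shut) to 1.0 (fully open); "grasp_force": force on a finger pad.
Only numpy, scipy, OpenCV 4.12 (cv2) and the standard library are available. Lean on these libraries where they do the work, as an engineer would, in place of code of your own. Each camera call takes 0.05 s, during which the arm holds its last target. There are 200 camera calls.

## Task

Slide the long turned shaft with the wide, thin foot into the inspection lane: in at the open end and under the two lips, all the way to the end stop. Leave it standing there, let go of, and leave the other two turned parts standing where they are.

Things in the scene. Friction and masses are not known exactly. Their poses are not given: they have to be found in the camera images.
- shaft_mid (a point): bare aluminium turned part standing upright on its foot: a round foot 56 mm across and 12 mm thick, and above it a plain round stem 22 mm across; 100 mm tall in all, about 0.2 kg. This point is on its axis, half-way up (50 mm above its underside); z points up the stem. It is free to be turned about its axis.
- lane_home (a point): Spot on the floor of the fixed metal lane (floor 6 mm over the bench), under the shaft's centre when its foot touches the end stop. y: along the lane, in towards the stop; x across; z up. From here in mm: stop face y 28; walls x +-35; lips (underside z 20, top 25, bolts to 28) from y -112, the open end, to 28, leaving a slot x +-20 for the stem. Bare floor y -192 to -112, funnel walls from y -150.
- short_mid (a point): bare aluminium turned part standing upright on its foot: the same foot and stem as the shaft, but only 55 mm tall. Not to be moved. This point is on its axis half-way up (27.5 mm above its underside), z up.
- thick_mid (a point): bare aluminium turned part standing upright on its foot: the same stem and height (100 mm) as the shaft, but a narrow, thick foot 44 mm across and 40 mm tall. Not to be moved. This point is on its axis half-way up (50 mm above its underside), z up.

How it is judged (in metres and radians):
At the end, for the whole second after the job is handed in: The long shaft stands upright (within 10 degrees) on the lane's floor under the lips, its foot within 15 mm of the end stop, released; the short part and the thick-footed part still stand within 30 mm of where they were (y of shaft_mid in the frame of lane_home between -0.015 and 0.012 m and x of shaft_mid in the frame of lane_home between -0.014 and 0.014 m and z of shaft_mid in the frame of lane_home between 0.042 and 0.058 m and angle between shaft_mid's own z axis and vertical below 0.17 rad and distance of shaft_mid from where it was at the start of the episode above 0.05 m and not (distance of any of short_mid, thick_mid from where it was at the start of the episode above 0.03 m or angle between any of short_mid, thick_mid's own z axis and vertical above 0.5 rad)); the robot touches nothing.
It fails at once if the short part or the thick-footed part is moved more than 30 mm or tipped (distance of any of short_mid, thick_mid from where it was at the start of the episode above 0.03 m or angle between any of short_mid, thick_mid's own z axis and vertical above 0.5 rad).
It also fails if it takes over 48 s, if anything falls off the work surface, if the arm or the gripper's body presses on something with over 40 N, if the wrist force passes 120 N, or if a joint passes its speed limit or range.

## Working session

There is one attempt and no reset: what is moved stays moved. The work goes in short steps, Python scripts to look and compute and a tool call to move; the robot and the scene stay as the last step left them, time stands still between calls to the robot, and variables do not carry over. Pictures are saved under pics/ and viewed, at most 10 in all, crops included, and the job is handed in when it is done.

Besides the shell and the picture viewer there is one more tool, called after "Request:" by a JSON object that holds its "api" and its "payload". carry_out: Moves the arm, as the interface text tells. Its arguments: {"type":"object","properties":{"steps":{"type":"array","items":{"type":"array","items":{"type":"number"}}},"newtons":{"type":"number"}},"required":["steps"]}

```bash
mkdir -p pics
python3 - <<'E'
from bench import get_state, optics, r
import cv2,numpy as np
for n in ("scene","top"):
    cv2.imwrite(f"pics/{n}0.png",optics.get_image(n)[:,:,::-1])
    i=optics.camera_info(n);print(n,np.round(i["intrinsics"],1).tolist(),np.round(i["R"],4).tolist(),np.round(i["t"],1))
s=get_state();print(s["position"],s["ee_rot"],s["t"],s["ft_force"],r.grip_point_offset)
E
```

```text
scene [[430.9, 0.0, 278.6], [0.0, 430.9, 198.9], [0.0, 0.0, 1.0]] [[0.2364, 0.9717, -0.0044], [0.5323, -0.1333, -0.836], [-0.8129, 0.1952, -0.5487]] [-129.7 -220.1 1382.9]
top [[412.2, 0.0, 279.9], [0.0, 412.2, 206.4], [0.0, 0.0, 1.0]] [[0.0026, -1.0, 0.0096], [-0.9993, -0.0029, -0.0381], [0.0382, -0.0095, -0.9992]] [ 11.  521.2 795.4]
[ 237.34023063 -523.16812564  199.13716054] [ 9.77421735e-01  2.11296227e-01 -6.68760810e-05 -8.07233746e-04] 0.1 [-0.42685861  0.22693389  0.4698926 ] 18.700000000000003
```

View pics/scene0.png

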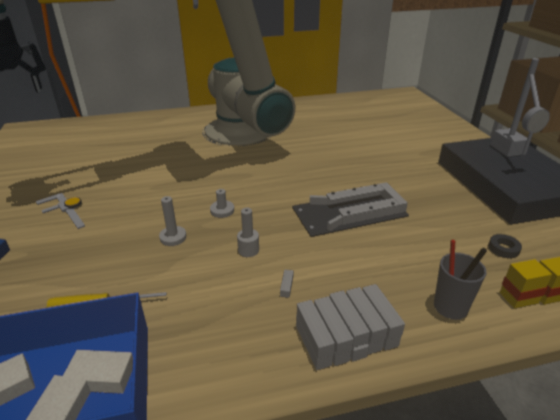

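View pics/top0.png

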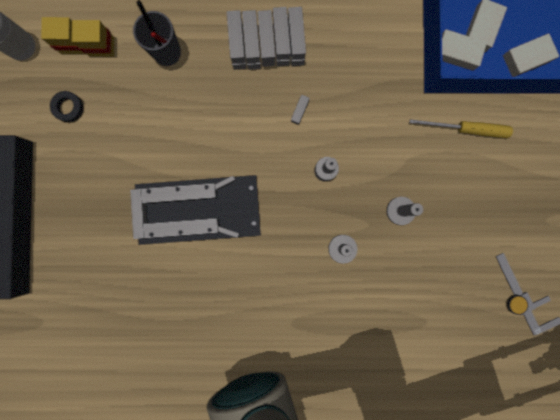

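The scene view shows the long shaft with its thin foot at about (172,236), the short part at (222,209) and the thick part at (248,243). In the top view they are at (402,210), (343,249) and (327,168). The lane runs from col 260 (open end) to col 135 (stop). I'll zoom in on the top view.

Run:
```python
import cv2
a=cv2.imread("pics/top0.png")[140:280,120:440]
cv2.imwrite("pics/crop0.png",cv2.resize(cv2.convertScaleAbs(a,alpha=1.5),(800,350),interpolation=cv2.INTER_CUBIC))
```

```text
(no output)
```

View pics/crop0.png

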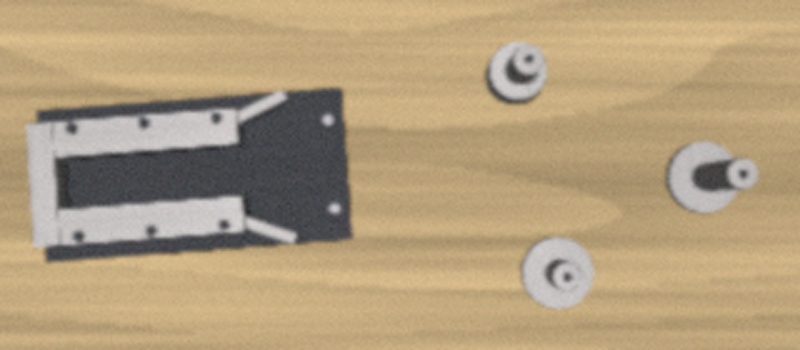

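```bash
cat > h.py <<'E'
import numpy as np, cv2
from bench import get_state, optics
def back(name,px,z):
    i=optics.camera_info(name);K,R,t=map(np.array,(i["intrinsics"],i["R"],i["t"]))
    d=R.T@np.linalg.inv(K)@[px[0],px[1],1];c=-R.T@t
    return (c+d*(z-c[2])/d[2])[:2]
E
python3 - <<'E'
from h import *
f=lambda u,v,z:back("top",(120+u/2.5-.3,140+v/2.5-.3),z)
P={"shaft foot":(702,176,12),"shaft top":(742,174,100),"thick foot":(517,72,40),"thick top":(528,60,100),"short foot":(557,272,12),"short top":(567,277,55),
"end1":(341,89,6),"end2":(351,238,6),"lipU":(239,144,25),"lipL":(242,196,25),"lipUs":(56,157,25),"lipLs":(58,210,25),"base1":(37,110,6),"base2":(46,262,6)}
W={k:f(*v) for k,v in P.items()}
for k,v in W.items(): print(k,v.round(1))
print("scene shaft foot",back("scene",(172.5,235),12), "top",back("scene",(167.5,200),100))
d=(W["lipUs"]+W["lipLs"]-W["lipU"]-W["lipL"])/2;print(np.linalg.norm(d));
m0=(W["lipU"]+W["lipL"])/2; e=(W["end1"]+W["end2"])/2;b=(W["base1"]+W["base2"])/2
u=d/np.linalg.norm(d);ub=(b-e)/np.linalg.norm(b-e)
print("dirs",np.degrees(np.arctan2(u[1],u[0])),np.degrees(np.arctan2(ub[1],ub[0])),np.linalg.norm(b-e))
print("home est",m0+112*u,e+192*ub, "widths",np.linalg.norm(W["lipU"]-W["lipL"]),np.linalg.norm(W["lipUs"]-W["lipLs"]),np.linalg.norm(W["end1"]-W["end2"]))
E
```

```text
shaft foot [ 514.5 -223. ]
shaft top [ 513.3 -224.3]
thick foot [591.8 -75.1]
thick top [592.4 -75.4]
short foot [ 439.5 -109.4]
short top [ 438.6 -109.8]
end1 [582.3  59.5]
end2 [465.3  51.1]
lipU [537.6 136.4]
lipL [497.8 133.8]
lipUs [527.2 276. ]
lipLs [486.7 273.9]
base1 [564.9 297.6]
base2 [446.1 288.7]
scene shaft foot [ 519.54029275 -223.59330488] top [ 519.17710292 -221.35046393]
140.27183917938436
dirs 94.38499523570255 94.40148990054391 238.62041458300325
home est [509.10609919 246.78807656] [509.07508103 246.6933453 ] widths 39.90666309605292 40.53464483722053 117.31372402709644
```

Everything agrees: slot width 40, lip length 140, and the foot and stem-top measurements of each part match. Lane home is at (509, 246.7) with y at 94.4°, and the shaft is at about (514, -224). I'll turn first so the fingers close across the lane, then go above the shaft.

Request:
{"api": "carry_out", "payload": {"steps": [[0,0,0,-0.97,85],[0,0,0,-0.97,85],[0,0,0,-0.97,85],[0,0,0,-0.97,85],[0,0,0,-0.97,85],[0,0,0,-0.97,85],[0,0,0,-0.97,85],[0,0,0,-0.97,85],[0,0,0,-0.97,85],[0,0,0,-0.97,85],[0,0,0,-0.97,85],[0,0,0,-0.97,85]]}}

```text
t: 1.6
position: [237.4, -523.3, 199.4]
ee_rot: [0.679, 0.734, 0.0, -0.0]
ft_force: [0.7, 0.7, -0.9]
width: 0.996
grasp_force: 0.0
```

Request:
{"api": "carry_out", "payload": {"steps": [[0.93,0.99,0,0,85],[0.93,0.99,0,0,85],[0.93,0.99,0,0,85],[0.93,0.99,0,0,85],[0.93,0.99,0,0,85],[0.93,0.99,0,0,85],[0.93,0.99,0,0,85],[0.93,0.99,0,0,85],[0.93,0.99,0,0,85],[0.93,0.99,0,0,85],[0.93,0.99,0,0,85],[0,0,0,0,85]]}}

```text
t: 3.1
position: [491.1, -246.7, 199.4]
ee_rot: [0.679, 0.734, 0.0, -0.0]
ft_force: [0.3, -0.5, -0.1]
width: 0.995
grasp_force: 0.0
```

Run:
```python
from h import *
s=get_state();print(s["t"],s["position"],s["ee_rot"],s["joints"],s["ft_force"])
i=optics.camera_info("wrist");print({k:np.round(v,3).tolist() for k,v in i.items() if k in("intrinsics","R","t")})
cv2.imwrite("pics/w1.png",optics.get_image("wrist")[:,:,::-1])
```

```text
3.1 [ 491.0841351 -246.7369525  199.4013755] [ 6.79336906e-01  7.33826346e-01  2.38537775e-04 -4.52891135e-04] [-5.92650937e-01  2.38374790e-01  1.55884546e+00  6.26413659e-04
  1.34519420e+00 -6.69870107e-01] [ 0.30317753 -0.45509316 -0.07401155]
{'intrinsics': [[325.192, 0.0, 282.705], [0.0, 325.192, 207.786], [0.0, 0.0, 1.0]], 'R': [[0.997, 0.078, -0.001], [0.075, -0.955, 0.287], [0.022, -0.287, -0.958]], 't': [-469.796, -310.547, 297.15]}
```

View pics/w1.png

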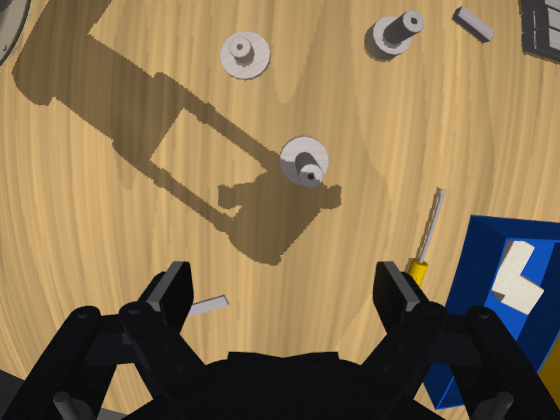

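The wrist view shows the stem top at (311,176) and the foot centre at (304,161). The short part is at the upper left and the thick part at the upper right.

```bash
cat >> h.py <<'E'
def wback(px,z):
    i=optics.camera_info("wrist");K,R,t=map(np.array,(i["intrinsics"],i["R"],i["t"]))
    v=np.array([(px[0]-K[0,2])/K[0,0],(px[1]-K[1,2])/K[1,1]]);a=np.linalg.norm(v)
    d=R.T@np.array([*(np.sin(a)*v/a),np.cos(a)]);c=-R.T@t
    return (c+d*(z-c[2])/d[2])[:2]
def tool(w):
    from scipy.spatial.transform import Rotation as Ro
    s=get_state();return Ro.from_quat(s["ee_rot"]).inv().apply(np.array(w)-s["position"])/25
E
python3 - <<'E'
from h import *
print(wback((311,176),100),wback((304,161),12),wback((245,56),12),wback((241,46),55),wback((412,21),100))
print(tool([514.5,-223.7,180]))
E
```

```text
[ 512.36604751 -227.59779879] [ 511.8492651  -227.79831746] [ 437.86816456 -114.69911544] [ 438.70216969 -111.93048703] [589.90021718 -79.25375244]
[0.88714415 1.04309156 0.7754747 ]
```

Request:
{"api": "carry_out", "payload": {"steps": [[0.78,0.97,0,0,85],[0,0,0.7,0,85],[0,0,0.7,0,85],[0,0,0.7,0,85],[0,0,0.6,0,85],[0,0,0,0,85],[0,0,0,0,85]]}}

```text
t: 4.03
position: [513.1, -227.8, 132.9]
ee_rot: [0.681, 0.733, 0.0, 0.001]
ft_force: [0.8, 0.4, 0.4]
width: 1.0
grasp_force: 0.0
```

Run:
```python
from h import *
s=get_state();print(s["t"],s["position"])
a=optics.get_image("wrist")[:,:,::-1]
cv2.imwrite("pics/w2.png",a)
```

```text
4.025 [ 513.09170179 -227.82896015  132.90190746]
```

View pics/w2.png

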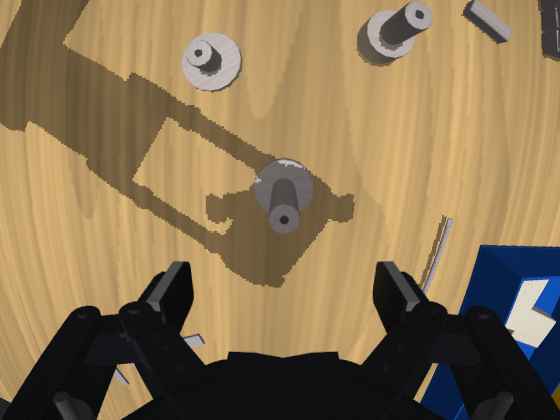

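The stem top is at (284,219), laterally midway between the pads (cols 190 and 376).

Run:
```python
from h import *
print(wback((284.5,219),100),wback((284,187),12)); p=wback((284.5,219),100); print(tool([*p,51])); 
i=optics.camera_info("wrist");R=np.array(i["R"]);print(-R.T@np.array(i["t"]))
```

```text
[ 513.90659177 -225.79416196] [ 513.85140709 -224.29197394]
[0.0819633  0.02683612 3.28505849]
[ 507.32990577 -155.61207697  307.09242027]
```

Request:
{"api": "carry_out", "payload": {"steps": [[0.1,0.02,0,0,85],[0,0,0.65,0,85],[0,0,0.65,0,85],[0,0,0.65,0,85],[0,0,0.65,0,85],[0,0,0.64,0,85],[0,0,0,0,85],[0,0,0,0,85]]}}

```text
t: 5.08
position: [513.5, -224.9, 51.5]
ee_rot: [0.68, 0.733, 0.0, 0.0]
ft_force: [0.5, -0.3, -0.2]
width: 0.996
grasp_force: 0.0
```

Request:
{"api": "carry_out", "payload": {"steps": [[0,0,0,0,40],[0,0,0,0,30],[0,0,0,0,24],[0,0,0,0,15],[0,0,0,0,10],[0,0,0,0,10],[0,0,0,0,10],[0,0,0,0,10],[0,0,0,0,10],[0,0,0,0,10]], "newtons": 50}}

```text
t: 6.32
position: [513.6, -224.9, 51.8]
ee_rot: [0.68, 0.733, 0.0, 0.001]
ft_force: [0.7, 0.4, 5.4]
width: 0.231
grasp_force: 49.2
```

Request:
{"api": "carry_out", "payload": {"steps": [[0,0,-0.2,0,10],[0,0,-0.6,0,10],[0,0,-0.9,0,10],[0,0,-0.9,0,10],[0,0,-0.9,0,10],[0,0,-0.9,0,10],[0,0,0,0,10]]}}

```text
t: 7.2
position: [514.2, -225.5, 163.5]
ee_rot: [0.68, 0.733, 0.0, 0.002]
ft_force: [-0.0, 0.5, -1.9]
width: 0.234
grasp_force: 49.1
```

Request:
{"api": "carry_out", "payload": {"steps": [[0.5,0.1,0,0,10],[0.98,0.1,0,0,10],[1,0.1,0,0,10],[1,0.1,0,0,10],[1,0.1,0,0,10],[1,0.1,0,0,10],[1,0.1,0,0,10],[1,0.1,0,0,10],[1,0.1,0,0,10],[1,0.1,0,0,10],[1,0.1,0,0,10],[1,0.14,0,0,10]]}}

```text
t: 8.7
position: [521.2, 65.4, 159.9]
ee_rot: [0.68, 0.733, -0.001, -0.001]
ft_force: [0.6, -0.0, -2.4]
width: 0.235
grasp_force: 49.1
```

Request:
{"api": "carry_out", "payload": {"steps": [[0.6,0,0,0,10],[0.4,0,0,0,10],[0,0,0.9,0,10],[0,0,0.9,0,10],[0,0,0.9,0,10],[0,0,0,0,10],[0,0,0,0,10]]}}

```text
t: 9.57
position: [521.6, 88.5, 94.5]
ee_rot: [0.681, 0.733, 0.0, 0.0]
ft_force: [0.5, 0.3, -2.0]
width: 0.228
grasp_force: 49.2
```

Run:
```python
from h import *
s=get_state();print(s["t"],s["position"],s["ft_force"],s["grasp_force"])
w=optics.get_image("wrist")[:,:,::-1];t=optics.get_image("top")[:,:,::-1]
cv2.imwrite("pics/t3.png",t)
c=cv2.resize(t[140:280,120:320],(800,560),interpolation=cv2.INTER_CUBIC)
cv2.imwrite("pics/c3.png",c);cv2.imwrite("pics/w3.png",w)
for n in("scene",): cv2.imwrite("pics/s3.png",optics.get_image(n)[:,:,::-1])
```

```text
9.575 [521.62383968  88.49388316  94.52705918] [ 0.54230613  0.29018121 -1.97820128] 49.166704416275024
```

View pics/w3.png

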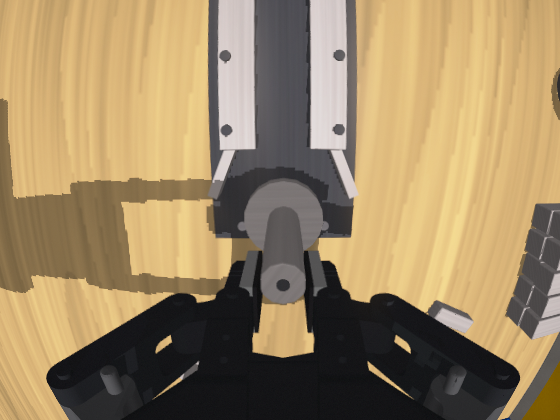

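Run:
```python
from h import *
print("foot",wback((284,215),54.7),"top",wback((283.5,285),142.7))
a,b=wback((255,149.5),31),wback((310,149.5),31);m=(a+b)/2;u=np.array([-.0767,.997])
print(a,b,np.linalg.norm(a-b),"home by wrist",m+112*u)
A,B=wback((256,40),31),wback((306,40),31);M=(A+B)/2;d=M-m;print(np.degrees(np.arctan2(d[1],d[0])),np.linalg.norm(A-B))
```

```text
foot [522.23222801  91.15642466] top [521.85626987  86.90598403]
[497.90914968 132.24302664] [538.1827878  135.23752634] 40.384810949987205 home by wrist [509.45556874 245.40427649]
95.02876447011624 35.946347015582624
```

Request:
{"api": "carry_out", "payload": {"steps": [[0,0,0.5,0,10],[0,0,0.4,0,10],[0,0,0.3,0,10],[0,0,0.2,0,10],[0,0,0,0,10],[0,0,0,0,10]]}}

```text
t: 10.48
position: [521.1, 88.7, 59.0]
ee_rot: [0.68, 0.733, 0.0, 0.0]
ft_force: [0.8, 0.1, -1.5]
width: 0.234
grasp_force: 49.3
```

Request:
{"api": "carry_out", "payload": {"steps": [[0,0,0.04,0,10],[0,0,0,0,10],[0,0,0,0,10]]}}

```text
t: 10.85
position: [521.1, 88.7, 58.0]
ee_rot: [0.68, 0.733, 0.0, 0.0]
ft_force: [-0.1, 0.4, -1.7]
width: 0.232
grasp_force: 49.3
```

Request:
{"api": "carry_out", "payload": {"steps": [[0.5,-0.01,0,0,10],[0.5,0,0,0,10],[0.5,0,0,0,10],[0.5,0,0,0,10],[0.5,0,0,0,10],[0,0,0,0,10]]}}

```text
t: 11.6
position: [517.7, 151.9, 59.6]
ee_rot: [0.68, 0.733, 0.001, 0.002]
ft_force: [-0.2, -2.7, 8.4]
width: 0.235
grasp_force: 53.7
```

Request:
{"api": "carry_out", "payload": {"steps": [[0.5,-0.01,0,0,10],[0.5,0,0,0,10],[0.5,0,0,0,10],[0.5,0,0,0,10],[0.5,0,0,0,10],[0.4,0,0,0,10],[0.3,0,0,0,10],[0,0,0,0,10]]}}

```text
t: 12.6
position: [509.9, 231.5, 57.9]
ee_rot: [0.68, 0.733, 0.0, 0.0]
ft_force: [-0.6, 0.1, 0.3]
width: 0.115
grasp_force: 0.0
```

Run:
```python
from h import *
s=get_state();print(s["t"],s["position"],s["ft_force"],s["grasp_force"])
w=optics.get_image("wrist")[:,:,::-1]
cv2.imwrite("pics/w4.png",w)
```

```text
12.6 [509.87748831 231.54689785  57.92995802] [-0.62085818  0.06187493  0.32919861] 0.0
```

View pics/w4.png

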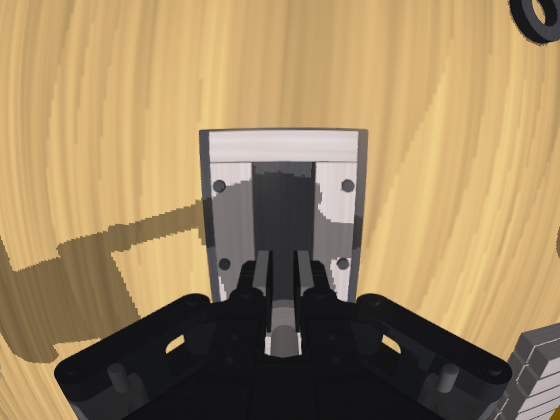

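The shaft jammed and slipped out of the grip. The fingers are empty, and the stem shows behind them at (283,340). I'll lift straight up and look.

Request:
{"api": "carry_out", "payload": {"steps": [[0,0,-0.4,0,10],[0,0,-0.9,0,10],[0,0,-0.9,0,10],[0,0,-0.9,0,10],[0,0,-0.9,0,10],[0,0,-0.9,0,30],[0,0,-0.9,0,60],[-1,0,0,0,85],[-1,0,0,0,85],[-1,0,0,0,85],[-1,0,0,0,85],[0,0,0,0,85]]}}

```text
t: 14.15
position: [517.6, 129.4, 203.7]
ee_rot: [0.682, 0.732, 0.0, 0.0]
ft_force: [0.3, 0.2, -0.2]
width: 0.994
grasp_force: 0.0
```

Run:
```python
from h import *
s=get_state();print(s["t"],s["position"],s["ft_force"],s["grasp_force"])
w=optics.get_image("wrist")[:,:,::-1];t=optics.get_image("scene")[:,:,::-1]
c=cv2.resize(t[140:280,260:440],(540,420),interpolation=cv2.INTER_CUBIC)
w2=cv2.resize(w[:,150:410],(260,420))
cv2.imwrite("pics/w5.png",w);cv2.imwrite("pics/c5.png",np.hstack([w2,c]))
```

```text
14.15 [517.57211904 129.42967272 203.6506718 ] [ 0.29011912  0.19858037 -0.16613717] 0.0
```

View pics/c5.png

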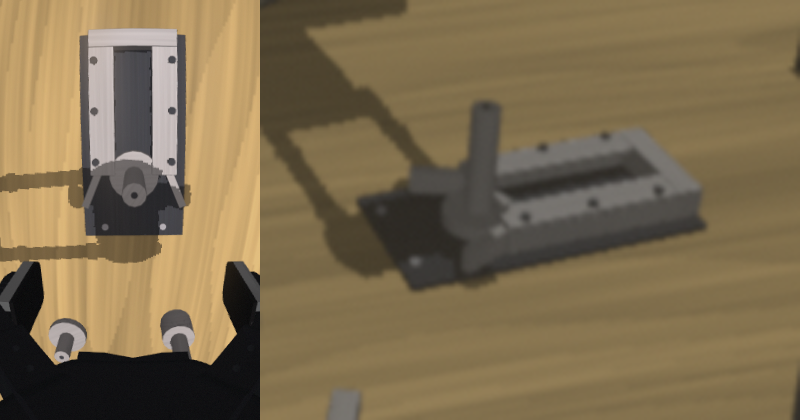

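Run:
```python
from h import *
w=cv2.imread("pics/w5.png")[120:250,220:345];t=optics.get_image("scene")[:,:,::-1][160:250,290:400]
f=lambda a,h,w:cv2.resize(cv2.convertScaleAbs(a,alpha=1.9),(w,h),interpolation=cv2.INTER_CUBIC)
cv2.imwrite("pics/c6.png",np.vstack([np.hstack([f(w,416,400),f(t,416,400)])]))
```

```text
(no output)
```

View pics/c6.png

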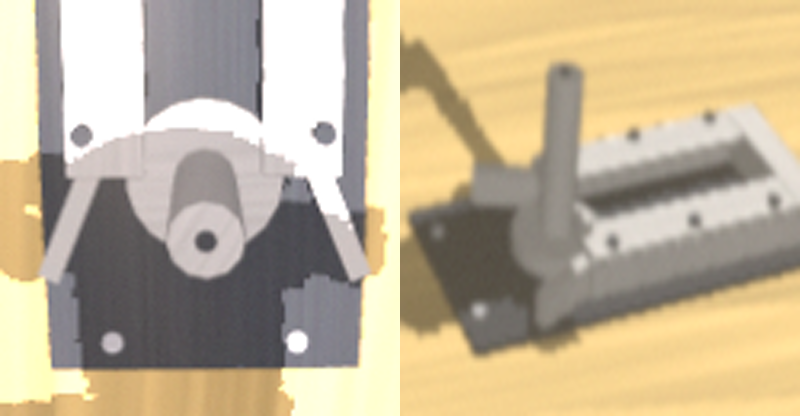

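The lip's inner edges (cols 143 and 262) stay visible across the foot. The foot's scale is 0.89 px/mm against 0.93 for the slot, so the foot is on the floor and half under the lips, standing upright.

Run:
```python
from h import *
print("foot",wback((284,175.6),18),"top",wback((284,195),106))
a,b=wback((220+144*.3125,120+177*.3125),31),wback((220+262*.3125,120+177*.3125),31);m=(a+b)/2
u=np.array([-.0767,.997]);print(a,b,m+112*u, "sep",np.linalg.norm(a-b))
for p,z in (((284,175.6),18),((284,195),106)):
  d=wback(p,z)-(m+112*u);print("lane xy",d@[.997,.0767],d@u)
print(get_state()["t"],tool([*wback((284,195),106),203]))
```

```text
foot [518.28700152 133.51115373] top [517.92993807 133.65149251]
[497.47549978 134.86188745] [537.35084041 137.83789397] [508.82277009 248.01389071] sep 39.98624020611868
lane xy 0.6534788036916236 -114.88513532005206
lane xy 0.3082505264729846 -114.71783079183535
14.3 [0.08489286 0.02767429 0.01183398]
```

The shaft stands upright at lane y -115 and x +0.5. I'll push it in with the nearly shut fingers as a low cradle behind the stem, instead of gripping it high.

Request:
{"api": "carry_out", "payload": {"steps": [[-0.62,0.02,0,0,14],[-0.62,0.02,0,0,14],[0,0,0.5,0,14],[0,0,0.8,0,14],[0,0,0.8,0,14],[0,0,0.8,0,14],[0,0,0.8,0,14],[0,0,0.8,0,14],[0,0,0.8,0,14],[0,0,0.7,0,14],[0,0,0.46,0,14],[0,0,0,0,14]], "newtons": 40}}

```text
t: 15.8
position: [519.8, 100.2, 40.3]
ee_rot: [0.681, 0.733, -0.001, -0.001]
ft_force: [0.3, -0.2, 0.8]
width: 0.167
grasp_force: 0.0
```

Request:
{"api": "carry_out", "payload": {"steps": [[0.2,0,0,0,14],[0.2,0,0,0,14],[0.2,0,0,0,14],[0.2,0,0,0,14],[0.2,0,0,0,14],[0.2,0,0,0,14]]}}

```text
t: 16.55
position: [518.6, 130.4, 41.5]
ee_rot: [0.68, 0.733, 0.0, 0.0]
ft_force: [-1.2, -0.4, 0.8]
width: 0.161
grasp_force: 0.8
```

Request:
{"api": "carry_out", "payload": {"steps": [[0.25,0,0,0,14],[0.25,0,0,0,14],[0.25,0,0,0,14],[0.25,0,0,0,14]]}}

```text
t: 17.05
position: [517.8, 141.6, 41.6]
ee_rot: [0.676, 0.736, -0.009, 0.009]
ft_force: [0.4, -42.4, 8.2]
width: 0.165
grasp_force: 22.6
```

Request:
{"api": "carry_out", "payload": {"steps": [[0.25,0,0,0,14],[0.25,0,0,0,14],[0.25,0,0,0,14],[0.25,0,0,0,14],[0.25,0,0,0,14],[0.25,0,0,0,14],[0,0,0,0,14]]}}

```text
t: 17.92
position: [516.9, 151.5, 42.1]
ee_rot: [0.669, 0.742, -0.028, 0.027]
ft_force: [11.1, -96.3, 8.5]
width: 0.171
grasp_force: 117.7
```

Run:
```python
from h import *
s=get_state();print(s["t"],s["position"],s["ft_force"],s["grasp_force"],s["width"])
cv2.imwrite("pics/w7.png",optics.get_image("wrist")[:,:,::-1])
```

```text
17.925 [516.89662431 151.45532062  42.10405366] [ 11.12192073 -96.32948031   8.49367472] 117.66378164291382 0.17064653250570996
```

Jammed at 96 N, so I'm backing off at once.

Request:
{"api": "carry_out", "payload": {"steps": [[-1,0,0,0,14],[-1,0,0,0,14],[-1,0,0,0,14],[-0.6,0,0,0,14],[0,0,0,0,14]]}}

```text
t: 18.6
position: [522.3, 103.9, 43.2]
ee_rot: [0.682, 0.732, 0.003, 0.0]
ft_force: [-1.7, 3.7, 11.2]
width: 0.169
grasp_force: 101.8
```

Run:
```python
from h import *
s=get_state();print(s["t"],s["position"],s["ee_rot"],s["ft_force"],s["grasp_force"],s["width"])
w=optics.get_image("wrist")[:,:,::-1];t=optics.get_image("scene")[:,:,::-1][155:250,285:415]
cv2.imwrite("pics/w8.png",w)
f=lambda a,h,w:cv2.resize(cv2.convertScaleAbs(a,alpha=1.7),(w,h),interpolation=cv2.INTER_CUBIC)
cv2.imwrite("pics/c8.png",np.hstack([f(w[60:360,180:390],572,400),f(t,292,400).repeat(1,0) if 0 else cv2.copyMakeBorder(f(t,292,400),0,280,0,0,cv2.BORDER_CONSTANT)]))
```

```text
18.6 [522.27171945 103.85466951  43.22875944] [6.81676931e-01 7.31648479e-01 2.65399413e-03 1.46649148e-04] [-1.73909199  3.65356763 11.18000384] 101.83811902999878 0.16907141680841306
```

View pics/c8.png

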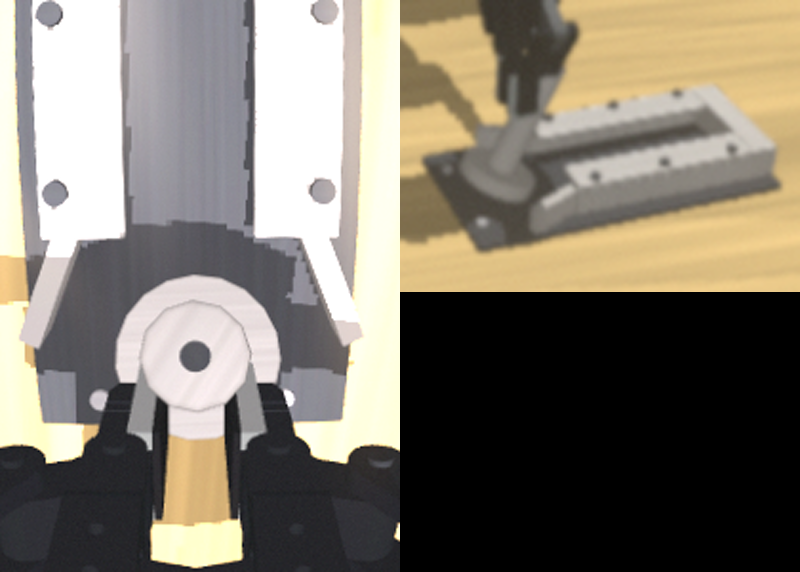

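The stem wedged between the pad tips. It is now held leaning forward, the tilted foot is on the bare floor in front of the funnel, and nothing has fallen. The cause is clear: friction at the foot tips it forward until it wedges under the lips. It has to be carried in clear of the floor, in the middle of the 8 mm gap. First I'll work out the present lean.

```bash
cat >> h.py <<'E'
def wproj(P):
    i=optics.camera_info("wrist");K,R,t=map(np.array,(i["intrinsics"],i["R"],i["t"]))
    c=np.atleast_2d(P)@R.T+t; rr=np.linalg.norm(c[:,:2],axis=1);a=np.arctan2(rr,c[:,2])
    return K[[0,1],[2,2]]+325.192*a[:,None]*c[:,:2]/rr[:,None]
E
python3 - <<'E'
from h import *
from scipy.optimize import least_squares
# unknown: y of front bottom edge, z of it, lean phi (forward); x=521
pts=lambda p:np.array([[521,p[0]+np.cos(p[2])*a+np.sin(p[2])*h,p[1]-np.sin(p[2])*a+np.cos(p[2])*h] for a,h in((-28,100),(0,12),(-56,12),(-28-11,100),(-28+11,100))])
obs=[180+.525*0+0,]
rows=60+np.array([356,277,437,409,301])*.5245
for z in (None,):
    s=least_squares(lambda p:wproj(pts(p))[:,1]-rows,[110,6,.3]);print(s.x,s.fun.round(1),np.degrees(s.x[2]))
    p=s.x;print("foot bottom centre y,z",p[0]-28*np.cos(p[2]),p[1]+28*np.sin(p[2]),"rear",p[0]-56*np.cos(p[2]))
print(get_state()["t"])
E
```

```text
[111.24732844  -1.33672074   0.41507961] [-0.4 -0.2  0.2  0.   0.3] 23.782309952887573
foot bottom centre y,z 85.62497031976804 9.954637200441478 rear 60.00261219691062
18.7
```

Request:
{"api": "carry_out", "payload": {"steps": [[0,0,-0.15,0,14],[0,0,-0.15,0,14],[0.3,0,0,0,14],[0.3,0,0,0,14],[0,0,0.1,0,14],[0,0,0.1,0,14],[0,0,0,0,14]]}}

```text
t: 19.58
position: [519.3, 117.6, 43.8]
ee_rot: [0.681, 0.733, -0.0, -0.0]
ft_force: [0.1, 0.0, 0.7]
width: 0.17
grasp_force: 111.0
```

Request:
{"api": "carry_out", "payload": {"steps": [[0,0,0,0,18],[0,0,0,0,22],[0,0,0,0,26],[0,0,0,0,30],[0,0,0,0,40],[0,0,0,0,60],[0,0,0,0,85],[0,0,0,0,85],[0,0,0,0,85]]}}

```text
t: 20.7
position: [519.4, 117.6, 43.9]
ee_rot: [0.68, 0.733, -0.0, 0.0]
ft_force: [-0.0, 0.5, -0.2]
width: 1.0
grasp_force: 0.0
```

Run:
```python
from h import *
s=get_state();print(s["t"],s["position"],s["ft_force"],s["grasp_force"],s["width"])
w=optics.get_image("wrist")[:,:,::-1];cv2.imwrite("pics/w9.png",w)
# compare profile along the lane axis column against prediction
g=cv2.cvtColor(w,cv2.COLOR_BGR2GRAY);print(g[120:360:4,281:286].mean(1).astype(int).tolist())
for y in (90,95,100,105): 
  x=521.5;print(y,wproj([[x,y,106],[x,y+11,106],[x,y-11,106],[x,y+28,18],[x,y-28,18]])[:,1].round())
```

```text
20.7 [519.38682982 117.62176026  43.86820958] [-0.03263417  0.50347627 -0.17180795] 0.0 0.9999849061757642
[83, 83, 83, 83, 83, 83, 83, 83, 83, 83, 83, 83, 82, 82, 51, 50, 50, 50, 49, 49, 48, 48, 48, 66, 90, 120, 119, 119, 119, 120, 119, 92, 91, 91, 90, 90, 89, 89, 89, 90, 89, 89, 89, 89, 89, 89, 89, 89, 90, 89, 92, 119, 119, 120, 73, 46, 46, 119, 118, 120]
90 [350. 331. 367. 225. 298.]
95 [342. 322. 359. 218. 292.]
100 [333. 313. 351. 211. 286.]
105 [324. 303. 343. 203. 280.]
```

Run:
```python
from h import *
g=cv2.cvtColor(cv2.imread("pics/w9.png"),cv2.COLOR_BGR2GRAY)
sub=(g[325:352,270:298]<70).astype(np.uint8);n,l,st,c=cv2.connectedComponentsWithStats(sub)
print(st.tolist(),(c+[270,325]).round(1).tolist())
k=max(range(1,n),key=lambda k:st[k,4] if st[k,4]<200 else 0);p=wback(c[k]+[270,325],106);print(p,tool([*p,47]))
fm=g[232];print(fm[220:350:2].tolist())
```

```text
[[0, 0, 28, 27, 643], [8, 11, 13, 11, 113]] [[283.4, 337.5], [284.0, 341.1]]
[521.21494881  95.25302051] [-0.897581    0.00640239 -0.12491572]
[49, 48, 48, 49, 48, 48, 49, 47, 48, 49, 49, 49, 49, 48, 65, 87, 113, 121, 121, 121, 121, 121, 121, 120, 120, 119, 119, 119, 120, 119, 120, 120, 119, 120, 119, 119, 119, 118, 119, 119, 118, 119, 120, 119, 121, 121, 122, 122, 100, 64, 48, 46, 48, 47, 49, 50, 49, 48, 49, 50, 51, 50, 51, 51, 63]
```

It fell upright, with its axis at (521, 95.5). I'll regrip lower and harder, and lift it 4 mm clear of the floor.

Request:
{"api": "carry_out", "payload": {"steps": [[-0.3,0,-0.12,0,85],[-0.3,0,0,0,85],[-0.29,0,0,0,85],[0,0,0,0,60],[0,0,0,0,40],[0,0,0,0,28],[0,0,0,0,20],[0,0,0,0,10],[0,0,0,0,10],[0,0,0,0,10],[0,0,0,0,10],[0,0,0,0,10]], "newtons": 100}}

```text
t: 22.25
position: [521.3, 95.5, 47.1]
ee_rot: [0.681, 0.733, 0.0, 0.0]
ft_force: [0.1, 0.2, 4.7]
width: 0.223
grasp_force: 97.7
```

Request:
{"api": "carry_out", "payload": {"steps": [[0,0,-0.08,0,10],[0,0,-0.08,0,10],[0,0,0,0,10],[0,0,0,0,10]]}}

```text
t: 22.75
position: [520.8, 95.4, 50.7]
ee_rot: [0.681, 0.733, -0.0, -0.0]
ft_force: [0.4, 0.8, -2.6]
width: 0.223
grasp_force: 97.8
```

Run:
```python
from h import *
s=get_state();print(s["t"],s["position"],s["ft_force"],s["grasp_force"],s["width"])
w=optics.get_image("wrist")[:,:,::-1];cv2.imwrite("pics/w10.png",w)
g=cv2.cvtColor(w,cv2.COLOR_BGR2GRAY);print(g[180:380:3,281:286].mean(1).astype(int).tolist())
for y in (92,95,98): 
  x=521.2;print(y,wproj([[x,y,110],[x,y+11,110],[x,y-11,110],[x,y+28,22],[x,y+28,10]])[:,1].round())
```

```text
22.75 [520.81520249  95.35573709  50.66084104] [ 0.38601773  0.79493009 -2.55986009] 97.7748692035675 0.22327385644550238
[83, 111, 125, 123, 122, 123, 123, 125, 125, 123, 99, 94, 93, 93, 92, 92, 92, 92, 92, 91, 91, 92, 92, 92, 92, 92, 92, 91, 92, 92, 92, 118, 123, 124, 125, 125, 125, 49, 49, 49, 49, 123, 122, 124, 125, 116, 108, 108, 108, 109, 185, 186, 186, 186, 186, 186, 186, 186, 186, 118, 22, 20, 21, 21, 21, 21, 20]
92 [302. 280. 323. 188. 184.]
95 [296. 273. 318. 183. 179.]
98 [290. 267. 312. 179. 175.]
```

It's held upright, with the foot about 3.6 mm clear of the floor and 4.4 mm below the lips. Sliding in.

Request:
{"api": "carry_out", "payload": {"steps": [[0.2,0,0,0,10],[0.3,0,0,0,10],[0.3,0,0,0,10],[0.3,0,0,0,10],[0.3,0,0,0,10],[0.3,0,0,0,10],[0.1,0,0,0,10]]}}

```text
t: 23.68
position: [517.7, 140.9, 50.9]
ee_rot: [0.68, 0.733, -0.0, 0.0]
ft_force: [0.3, 0.5, -1.3]
width: 0.226
grasp_force: 97.8
```

Request:
{"api": "carry_out", "payload": {"steps": [[0.2,0,0,0,10],[0.2,0,0,0,10],[0.2,0,0,0,10],[0,0,0,0,10]]}}

```text
t: 24.18
position: [516.6, 155.6, 50.9]
ee_rot: [0.68, 0.733, 0.0, 0.0]
ft_force: [0.2, 0.8, -2.6]
width: 0.223
grasp_force: 97.8
```

Request:
{"api": "carry_out", "payload": {"steps": [[0.3,0,0,0,10],[0.3,0,0,0,10],[0.3,0,0,0,10],[0.3,0,0,0,10],[0.3,0,0,0,10],[0,0,0,0,10]]}}

```text
t: 24.92
position: [513.8, 193.3, 50.8]
ee_rot: [0.68, 0.733, 0.0, 0.0]
ft_force: [0.1, 0.2, -1.9]
width: 0.226
grasp_force: 97.8
```

Request:
{"api": "carry_out", "payload": {"steps": [[0.3,0,0,0,10],[0.3,0,0,0,10],[0.3,0,0,0,10],[0.3,0,0,0,10],[0.2,0,0,0,10],[0.1,0,0,0,10],[0,0,0,0,10]]}}

```text
t: 25.8
position: [511.0, 230.2, 50.8]
ee_rot: [0.68, 0.733, -0.0, 0.0]
ft_force: [-0.3, -0.2, -2.1]
width: 0.228
grasp_force: 97.8
```

Run:
```python
from h import *
s=get_state();print(s["t"],s["position"],s["ft_force"],s["grasp_force"])
w=optics.get_image("wrist")[:,:,::-1];cv2.imwrite("pics/w11.png",w)
g=cv2.cvtColor(w,cv2.COLOR_BGR2GRAY);print(g[100:320:3,281:286].mean(1).astype(int).tolist())
h=np.array([509.1,246.7]);u=np.array([-.0767,.997])
print("stop top z31,z6",wproj([[*(h+28*u),31],[*(h+28*u),6]]))
y=s["position"][1];print(wproj([[s["position"][0],y,110],[s["position"][0],y+28,22]]))
```

```text
25.8 [511.0305991  230.16514609  50.84118443] [-0.32298644 -0.23636163 -2.06961224] 97.78176426887512
[165, 165, 165, 166, 166, 167, 167, 167, 167, 95, 206, 206, 213, 215, 209, 208, 205, 209, 209, 204, 116, 83, 83, 83, 68, 52, 52, 86, 115, 116, 113, 115, 114, 114, 115, 115, 114, 87, 87, 86, 86, 85, 85, 85, 85, 84, 84, 84, 84, 84, 85, 84, 84, 84, 84, 84, 85, 86, 117, 113, 115, 116, 115, 97, 45, 45, 45, 46, 113, 113, 115, 116, 47, 44]
stop top z31,z6 [[282.24619118 158.42261159]
 [282.31813094 153.24197196]]
[[283.74260435 294.96501735]
 [286.7312547  182.37693484]]
```

The stop edge is seen at row 160 against 158 predicted, so about 15 mm is left. I'll advance 12.5 mm and then lower.

Request:
{"api": "carry_out", "payload": {"steps": [[0.15,0,0,0,10],[0.15,0,0,0,10],[0.1,0,0,0,10],[0.1,0,0,0,10],[0,0,0,0,10],[0,0,0,0,10]]}}

```text
t: 26.6
position: [510.1, 242.5, 50.8]
ee_rot: [0.68, 0.733, -0.0, 0.0]
ft_force: [0.1, -0.3, -2.1]
width: 0.226
grasp_force: 97.8
```

Request:
{"api": "carry_out", "payload": {"steps": [[0,0,0.07,0,10],[0,0,0.06,0,10],[0,0,0,0,10],[0,0,0,0,10]]}}

```text
t: 27.1
position: [510.2, 242.5, 47.6]
ee_rot: [0.68, 0.733, -0.0, 0.0]
ft_force: [-0.3, -0.2, -2.3]
width: 0.228
grasp_force: 97.8
```

Request:
{"api": "carry_out", "payload": {"steps": [[0,0,0.02,0,10],[0,0,0,0,18],[0,0,0,0,24],[0,0,0,0,35],[0,0,0,0,60],[0,0,0,0,70],[0,0,0,0,70],[0,0,0,0,70]]}}

```text
t: 28.1
position: [510.2, 242.5, 47.1]
ee_rot: [0.68, 0.733, -0.0, 0.0]
ft_force: [0.2, 0.5, 0.3]
width: 0.82
grasp_force: 0.0
```

Request:
{"api": "carry_out", "payload": {"steps": [[0,0,-0.3,0,70],[0,0,-0.8,0,70],[0,0,-0.8,0,70],[0,0,-0.8,0,70],[0,0,-0.8,0,70],[0,0,-0.8,0,70],[0,0,-0.8,0,70],[-0.9,0,0,0,70],[-0.9,0,0,0,70],[-0.9,0,0,0,70],[0,0,0,0,70],[0,0,0,0,70]]}}

```text
t: 29.6
position: [515.2, 175.7, 175.0]
ee_rot: [0.681, 0.733, 0.0, -0.0]
ft_force: [0.0, 0.3, 0.4]
width: 0.822
grasp_force: 0.0
```

Run:
```python
from h import *
s=get_state();print(s["t"],s["position"],s["ft_force"])
w=optics.get_image("wrist")[:,:,::-1];cv2.imwrite("pics/w12.png",w)
g=cv2.cvtColor(w,cv2.COLOR_BGR2GRAY)
h=np.array([509.1,246.2]);u=np.array([-.0767,.997])
q=wproj([[*h,106],[*(h-28*u),18],[*(h+28*u),31],[*(h+11*u),106],[*(h-11*u),106]]).round(1);print(q.tolist())
c0,r0=q[0].astype(int)
print("rows",r0-45,g[r0-45:r0+45:2,c0-1:c0+2].mean(1).astype(int).tolist())
sub=(g[r0-15:r0+16,c0-15:c0+16]<75).astype(np.uint8);n,l,st,c=cv2.connectedComponentsWithStats(sub)
for k in range(1,n):
  if st[k,4]>15: p=c[k]+[c0-15,r0-15];d=wback(p,106)-h;print(p,st[k],"lane",d@[.997,.0767],d@u)
```

```text
29.6 [515.21608706 175.73323298 174.97879993] [0.03900185 0.30006826 0.44110171]
[[282.3, 115.0], [282.5, 141.9], [282.3, 85.9], [282.2, 100.3], [282.3, 129.7]]
rows 70 [203, 212, 209, 205, 204, 208, 209, 204, 136, 70, 70, 206, 207, 202, 206, 205, 209, 208, 161, 209, 209, 209, 211, 190, 86, 85, 85, 108, 201, 200, 199, 196, 136, 163, 201, 197, 198, 203, 83, 81, 81, 80, 80, 80, 80]
```

The numbers show it upright. The stem top disc is at rows 105–135 against 100–130 predicted at home, so lane y is about -4 mm. The gripper is clear and forces are zero, so I'm handing in.

```bash
python3 -c "
from bench import workorder
print(workorder.job_done())"
```

```text
the job is handed in; nothing more can be done
None
```

The long shaft stands upright and released in the lane, under the lips, with its foot about 4 mm short of the end stop (15 mm allowed). My moves kept clear of the other two parts, but I didn't re-measure them at the end. The first two tries jammed at the lips (up to 96 N at the wrist). I handed the job in at about 30 s; no verdict was shown.

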